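# Line up the flashlights by height

## Task

Stand the four flashlights upright on the strip, each centred on its own cork pad, in order of height with the tallest next to the green headlamp and the shortest at the other end. Draw the penlight straight up out of its light stand so that the stand stays upright where it is, and do not shift the headlamp or knock any flashlight over.

Things in the scene. Friction and masses are not known exactly. Their poses are not given: they have to be found in the camera images.
- light_155: The tallest flashlight, 155 mm tall, 180 g. Black plastic, standing lens end down, tail button up. Origin: centre of its underside, z up its axis. Lens head 46 mm diameter over the lowest 26 mm, narrowing to a 30 mm diameter body; a flat spring clip stands 5 mm off one side between 50 and 100 mm up; above that the body is bare and can be gripped from any side.
- light_130: The slim penlight, second tallest: 130 mm, 70 g, a plain 24 mm diameter cylinder. Black plastic, standing lens end down, tail button up. Origin: centre of its underside, z up its axis. Starts in the holder, underside 6 mm above the shelf, 46 mm of it inside the tube. Spring clip 5 mm off one side between 58 and 88 mm up; bare above, gripped from any side.
- light_105: The third flashlight, 105 mm tall, 120 g. Black plastic, standing lens end down, tail button up. Origin: centre of its underside, z up its axis. Lens head 40 mm diameter over the lowest 26 mm, body 28 mm diameter; spring clip 5 mm off one side between 36 and 66 mm up, bare above.
- light_80: The shortest flashlight, 80 mm tall, 80 g. Black plastic, standing lens end down, tail button up. Origin: centre of its underside, z up its axis. Lens head 36 mm diameter over the lowest 22 mm, body 26 mm diameter; spring clip 5 mm off one side between 30 and 44 mm up, bare above.
- holder: Light (50 g) loose grey plastic stand: a 56 x 56 x 6 mm foot with an upright tube, 35 mm outside and 28 mm inside diameter, its rim 52 mm above the shelf; the penlight stands in the tube with 2 mm of play all round. It tips easily if the penlight is pulled sideways. Origin at the centre of its underside, z up.
- headlamp: Lime green headlamp unit without strap, 42 x 66 mm and 47 mm high, loose on the shelf just beyond one end of the strip, 85 mm from the nearest pad's centre; which end differs from start to start (a glass tealight holder, 64 mm across and 50 mm high, stands beyond the other end). Origin at the centre of its underside.
- pad_0: The leftmost (as the robot sees it, highest y) of four. Round cork pad, 50 mm diameter, 3 mm thick, fixed on a flat white strip (310 x 75 x 10 mm). Origin: centre of its underside, so its top is 3 mm above the origin, 13 mm above the shelf. x points across the strip, y along the row. The pads lie in a straight row, 80 mm apart.
- pad_1: The second from the left of four. Round cork pad, 50 mm diameter, 3 mm thick, fixed on a flat white strip (310 x 75 x 10 mm). Origin: centre of its underside, so its top is 3 mm above the origin, 13 mm above the shelf. x points across the strip, y along the row. The pads lie in a straight row, 80 mm apart.
- pad_2: The third from the left of four. Round cork pad, 50 mm diameter, 3 mm thick, fixed on a flat white strip (310 x 75 x 10 mm). Origin: centre of its underside, so its top is 3 mm above the origin, 13 mm above the shelf. x points across the strip, y along the row. The pads lie in a straight row, 80 mm apart.
- pad_3: The rightmost (lowest y) of four. Round cork pad, 50 mm diameter, 3 mm thick, fixed on a flat white strip (310 x 75 x 10 mm). Origin: centre of its underside, so its top is 3 mm above the origin, 13 mm above the shelf. x points across the strip, y along the row. The pads lie in a straight row, 80 mm apart.
Things that resemble listed ones, but are neither listed nor needed, are in the scene too. What is shaped like the holder but orange is not meant.

How it is judged:
By the outcome, as a careful person would: the job done as asked, in the order asked, and still so for the second after the job is handed in, with the robot touching nothing.
It also fails if it takes over 128 s, if anything falls off the work surface, if the arm or the gripper's body presses on something with over 40 N, if the wrist force passes 120 N, or if a joint passes its speed limit or range.

## Robot

A 7-joint arm with a two-finger parallel gripper is mounted at the origin on the work surface. World frame = base frame: x ahead of the robot, y to its left, z up, the work surface at z = 0. Lengths are in m, angles in rad, forces in N, time in s.
With the tool pointing down it reaches from about 0.35 to 0.9 m from the base axis. Payload 7.2 kg.
Tool frame: the origin (TCP) lies midway between the tips of the shut fingers; the grasp point (between the pads) lies 19 mm behind it (manip.pinch_z is the distance from the TCP to the grasp point, in m); z points along the fingers, y is the line along which they close (so a half turn about z gives the same grasp; the last joint's range is limited). The gripper opens to 88 mm and grips with 3 to 60 N. Pads are 20 mm wide; open, the fingers measure 115 mm over their backs; the gripper's body (75 mm by 178 mm) begins 61 mm behind the grasp point.
Start: joints at [1.041, 0.411, -0.013, 1.596, 0.006, 1.134, -0.082], TCP at [0.278, -0.56, 0.223] pointing down, gripper open.
Joint ranges: [-2.95, 2.95], [-0.29, 1.99], [-1.47, 1.44], [0.14, 2.54], [-1.03, 4.17], [0.13, 1.85], [-2.86, 2.86]. Speed limits (rad/s): [2.39, 2.39, 3.01, 3.01, 3.14, 3.14, 3.14].

## Interface

Orientations are given as a 3x3 rotation matrix whose columns are the frame's x, y, z axes.
In Python, from station import manip gives the robot as it stands.
- The arm moves only by the tool jog_arm, never from a script. Its argument "plan" is a list of rows, each an object of numbers: "x", "y", "z": the shift along the tool's x, y, z in mm; "rx", "ry", "rz": the turn, a rotation vector about the tool's x, y, z in degrees; "grip": the opening, from -1 (shut) to 1 (fully open). In form: [{"x": .., "y": .., "z": .., "rx": .., "ry": .., "rz": .., "grip": ..}, ...]. A call has 1 to 12 rows; each row is the pose to reach, as a shift and turn from the pose commanded when the call began, along the tool's axes at that moment; what a row does not reach only later rows make up. A row lasts 1/12 s, in which the tool goes at most 41.7 mm and 7.16 degrees, less where a joint would pass 70% of its speed; a pose out of reach is approached as far as the arm can. A call with a gripper value outside its range is refused whole. The fingers move at their own pace and stop on an object; "force" is the grip in N (left out, the last holds). Time passes only in rows, so rows that repeat a pose let the fingers close. It gives the time, the measured TCP pose, the force, the opening and the grip force at its end, in the units of the state.
- manip.get_state(): the state, without advancing time (a new reading comes with each control period).
- manip.snapshot(name): name is "scene" or "side" or "wrist"; returns a dict with "pixels" (420x560x3 uint8, red, green, blue), "range_z" (420x560 float32, m along the optical axis (not along the pixel's ray), 0 where there is no reading), "vertical_fov" (degrees; the focal length in pixels is half the picture's height over the tangent of half this angle, whatever the lens; pixels are square), "cx", "cy" (the principal point, pixels), "R" (3x3) and "t" (3): a world point X has camera coordinates R X + t. Camera axes: x right, y down, z forward; pixel columns grow to the right and rows downward; lengths in m; the calibration is good to about 2 mm. A picture is of the moment at which its call begins.
- manip.close_job(): hands the job in; it is judged then, once.
The state is a dict: "time_s": time; "joint_pos": joint angles; "dq": joint speeds; "tau": joint torques, N m; "ee_pos": TCP position; "orientation": TCP orientation; "contact_force": force on the tool from outside, world axes, zero at the start; "ft_torque": the same for the moment, N m; "finger_gap": finger opening in m; "grip_force": force on a finger pad.
Only numpy, scipy, OpenCV 4.12 (cv2) and the standard library are available. Lean on these libraries where they do the work, as an engineer would, in place of code of your own. Each camera call takes 0.05 s, during which the arm holds its last target. There are 200 camera calls.

## Working session

There is one attempt and no reset: what is moved stays moved. The work goes in short steps, Python scripts to look and compute and a tool call to move; the robot and the scene stay as the last step left them, time stands still between calls to the robot, and variables do not carry over. Pictures are saved under pics/ and viewed, at most 14 in all, crops included, and the job is handed in when it is done.

Besides the shell and the picture viewer there is one more tool, called after "Emit:" in YAML: its name, and indented under it one key for each argument. jog_arm: Moves the arm, as the interface text tells. Its arguments: {"type":"object","properties":{"plan":{"type":"array","items":{"type":"object","properties":{"x":{"type":"number"},"y":{"type":"number"},"z":{"type":"number"},"rx":{"type":"number"},"ry":{"type":"number"},"rz":{"type":"number"},"grip":{"type":"number"}}}},"force":{"type":"number"}},"required":["plan"]}

```bash
ls; mkdir -p pics; cat > h.py <<'E'
import numpy as np, cv2
from station import manip
def snap(n,save=None):
    s=manip.snapshot(n)
    if save: cv2.imwrite('pics/'+save,s['pixels'][:,:,::-1])
    return s
def f(s): return s['pixels'].shape[0]/2/np.tan(np.radians(s['vertical_fov'])/2)
def ray(s,u,v):
    R,t=np.array(s['R']),np.array(s['t']);k=f(s)
    d=R.T@np.array([(u-s['cx'])/k,(v-s['cy'])/k,1]);return -R.T@t,d
def onplane(s,u,v,z):
    c,d=ray(s,u,v);return c+d*(z-c[2])/d[2]
def cloud(s):
    R,t=np.array(s['R']),np.array(s['t']);k=f(s);Z=s['range_z']
    v,u=np.mgrid[:Z.shape[0],:Z.shape[1]]
    P=np.stack([(u-s['cx'])/k*Z,(v-s['cy'])/k*Z,Z],-1)
    return (P-t)@R
E
python3 - <<'E'
from h import *
for n in ('scene','side','wrist'):
    s=snap(n,n+'0.png'); c=ray(s,280,210); print(n,c[0].round(3),c[1].round(3),s['vertical_fov'],(s['range_z']>0).mean())
print(manip.get_state())
E
```

```text
pics
scene [0.854 0.605 0.796] [-0.337 -0.606 -0.721] 46.373397099584736 0.9959863945578231
side [0.202 0.845 0.783] [ 0.231 -0.719 -0.656] 47.91792910024802 0.9961989795918368
wrist [ 0.352 -0.523  0.384] [-0.274 -0.136 -0.952] 63.4383974694186 0.9959778911564626
{'time_s': 0.15, 'joint_pos': array([ 1.04081771,  0.41171997, -0.01271038,  1.59680515,  0.00561868,
        1.13423547, -0.08222324]), 'dq': array([ 0.00058605,  0.00080699,  0.0006912 , -0.00212149, -0.00138331,
        0.00117242, -0.00066473]), 'tau': array([ 1.40310789e-03, -5.88335538e+01,  6.42323568e-01, -2.91292262e+01,
       -5.37623966e-02,  1.57226395e-02,  6.29175815e-05]), 'ee_pos': array([ 0.27827679, -0.55924705,  0.22201897]), 'orientation': array([[ 8.95258502e-01,  4.45546708e-01, -5.88255594e-04],
       [ 4.45547086e-01, -8.95257984e-01,  9.67458452e-04],
       [-9.55925882e-05, -1.12822097e-03, -9.99999359e-01]]), 'contact_force': array([-0.48332315, -0.08656758, -0.82932844]), 'ft_torque': array([0.04547925, 0.01329634, 0.00055948]), 'grip_force': 0.0, 'finger_gap': 0.08766280315503482}
```

View pics/scene0.png

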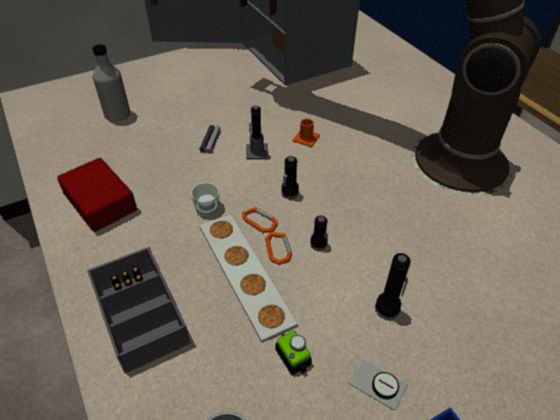

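View pics/side0.png

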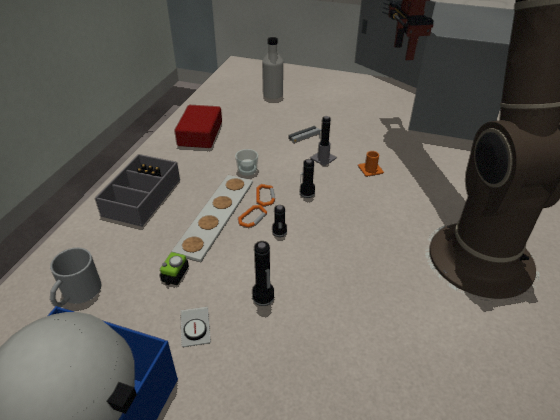

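The scene view shows the pads at (222,229), (236,255), (253,284) and (271,316). The headlamp is at (294,350), next to the high-y pad, so 155 goes on pad_0, 130 on pad_1, 105 on pad_2 and 80 on pad_3.

Candidates:
- **155:** (393,285)
- **80:** (319,232)
- **105:** (290,177)
- **Penlight in the grey holder:** (256,130)
- **Not wanted:** orange holder (306,132), dark folded tool (210,138), batteries in the tray (125,277), bottle (112,95).

```bash
python3 - <<'E'
from h import *
S={n:snap(n) for n in('scene','side')}
for n,s in S.items():
    P=cloud(s);rgb=s['pixels'].astype(int)
    hsv=cv2.cvtColor(s['pixels'],cv2.COLOR_RGB2HSV)
    print(n,'table z',np.median(P[250:300,330:350,2]).round(4))
    B={'scene':{'155':(370,245,420,325),'80':(305,208,335,252),'105':(276,150,304,202),'130':(246,100,266,140)},
       'side':{'155':(248,235,280,308),'80':(270,200,292,240),'105':(297,153,320,200),'130':(318,112,334,145)}}[n]
    h0={'155':.105,'80':.048,'105':.07,'130':.07}
    for k,(a,b,c,d) in B.items():
        p=P[b:d,a:c].reshape(-1,3);p=p[s['range_z'][b:d,a:c].ravel()>0]
        H=np.percentile(p[:,2],99.5); q=p[(p[:,2]>h0[k])]
        top=p[p[:,2]>H-.004]
        print(k,'H',H.round(4),'toparea c',((top.max(0)+top.min(0))/2)[:2].round(4),np.ptp(top,0)[:2].round(3),len(top))
        # circle fit of body points
        A=np.c_[2*q[:,:2],np.ones(len(q))];x=np.linalg.lstsq(A,(q[:,:2]**2).sum(1),rcond=None)[0]
        print('   circ',x[:2].round(4),'d',2*np.sqrt(x[2]+x[0]**2+x[1]**2).round(4),len(q))
    m=cv2.inRange(hsv,(5,90,60),(22,255,255))
    for c in cv2.findContours(m,cv2.RETR_EXTERNAL,cv2.CHAIN_APPROX_NONE)[0]:
        if cv2.contourArea(c)>120:
            (u,v),ax,an=cv2.fitEllipse(c);print('pad?',(round(u),round(v)),np.round(ax),onplane(s,u,v,.013).round(4))
    m=cv2.inRange(hsv,(35,120,60),(60,255,255));p=P[m>0];p=p[p[:,2]>.01]
    print('headlamp',p.min(0).round(3),p.max(0).round(3))
s=S['scene'];c=s['pixels'][90:210,190:340,::-1];cv2.imwrite('pics/crop.png',cv2.resize(c,None,fx=5,fy=5,interpolation=2)[:600,:750])
E
```

```text
scene table z -0.0007
155 H 0.1546 toparea c [0.4293 0.2599] [0.028 0.03 ] 161
   circ [0.4309 0.2612] d 0.0238 499
80 H 0.0802 toparea c [0.4596 0.0633] [0.022 0.023] 59
   circ [0.4601 0.0645] d 0.02 212
105 H 0.1054 toparea c [ 0.4362 -0.0998] [0.021 0.027] 46
   circ [ 0.4371 -0.099 ] d 0.0218 211
130 H 0.1358 toparea c [ 0.4357 -0.2709] [0.018 0.021] 28
   circ [ 0.4375 -0.2697] d 0.02 271
pad? (271, 316) [22. 25.] [0.6319 0.1762 0.013 ]
pad? (253, 284) [20. 24.] [0.6299 0.0965 0.013 ]
pad? (236, 255) [18. 22.] [0.6277 0.0166 0.013 ]
pad? (221, 229) [16. 22.] [ 0.6259 -0.0631  0.013 ]
pad? (268, 235) [26. 64.] [ 5.453e-01 -4.000e-04  1.300e-02]
pad? (306, 133) [23. 28.] [ 0.2945 -0.2646  0.013 ]
pad? (537, 106) [ 9. 60.] [-0.3345 -0.065   0.013 ]
pad? (550, 58) [11. 26.] [-0.5803 -0.2314  0.013 ]
headlamp [0.616 0.225 0.023] [0.854 0.605 0.796]
side table z -0.0002
155 H 0.1552 toparea c [0.4261 0.2613] [0.027 0.026] 97
   circ [0.4257 0.2628] d 0.024 398
80 H 0.081 toparea c [0.456  0.0657] [0.023 0.026] 38
   circ [0.4552 0.0658] d 0.0198 161
105 H 0.1057 toparea c [ 0.4338 -0.0971] [0.024 0.03 ] 40
   circ [ 0.4326 -0.0974] d 0.0218 167
130 H 0.1376 toparea c [ 0.4329 -0.2675] [0.02  0.017] 22
   circ [ 0.4333 -0.269 ] d 0.021 212
pad? (192, 244) [14. 20.] [0.6272 0.1778 0.013 ]
pad? (208, 222) [12. 19.] [0.6249 0.0977 0.013 ]
pad? (222, 202) [11. 18.] [0.6225 0.0188 0.013 ]
pad? (257, 205) [21. 48.] [0.5349 0.0025 0.013 ]
pad? (235, 184) [10. 17.] [ 0.621  -0.0616  0.013 ]
pad? (371, 164) [22. 25.] [ 0.2928 -0.266   0.013 ]
headlamp [0.202 0.235 0.027] [0.648 0.845 0.783]
```

View pics/crop.png

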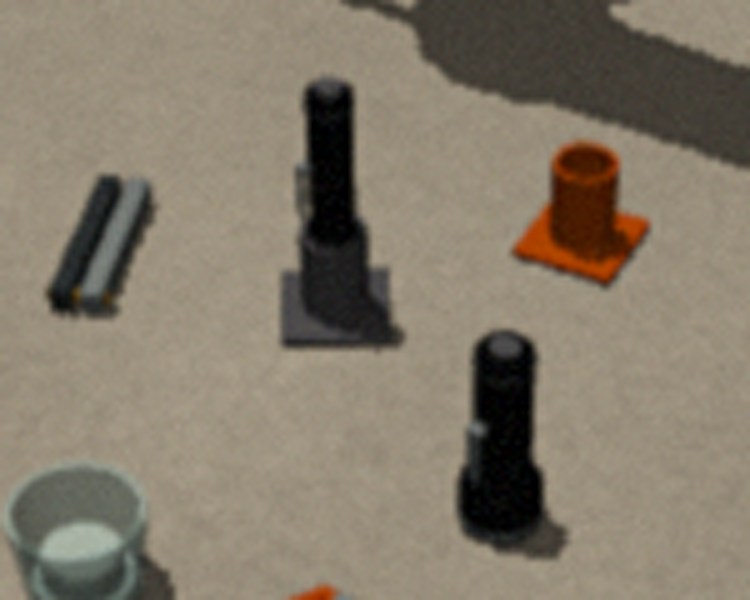

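Penlight confirmed at crop (330,165): it stands in the grey holder, and the orange one at (585,210) is empty. I'll move above it and turn the tool so that tool x = world y and tool y = world x.

Emit:
jog_arm:
  plan:
    - {"x": 270,"y": -190,"z": -15,"rz": -63.5}
    - {"x": 270,"y": -190,"z": -15,"rz": -63.5}
    - {"x": 270,"y": -190,"z": -15,"rz": -63.5}
    - {"x": 270,"y": -190,"z": -15,"rz": -63.5}
    - {"x": 270,"y": -190,"z": -15,"rz": -63.5}
    - {"x": 270,"y": -190,"z": -15,"rz": -63.5}
    - {"x": 270,"y": -190,"z": -15,"rz": -63.5}
    - {"x": 270,"y": -190,"z": -15,"rz": -63.5}
    - {"x": 270,"y": -190,"z": -15,"rz": -63.5}
    - {"x": 270,"y": -190,"z": -15,"rz": -63.5}
    - {"x": 270,"y": -190,"z": -15,"rz": -63.5}
    - {"x": 270,"y": -190,"z": -15,"rz": -63.5}

```text
invalid input at $.plan[0]: expected keys x, y, z, rx, ry, rz, grip
```

```bash
cat >> h.py <<'E'
def st():
    s=manip.get_state();a=np.array(s['orientation'])
    print('t',round(s['time_s'],2),'tcp',np.array(s['ee_pos']).round(4),'yaw',np.degrees(np.arctan2(a[1,0],a[0,0])).round(2),'tilt',a[:2,2].round(4),'F',np.array(s['contact_force']).round(1),'gap',round(s['finger_gap'],4),'gf',round(s['grip_force'],1));return s
E
python3 - <<'E'
from h import *
st();s=snap('wrist','w1.png');P=cloud(s)
x=(abs(P[...,0]-.435)<.035)&(abs(P[...,1]+.269)<.035)
for lo,hi in((.131,.142),(.095,.131),(.045,.056)):
    m=x&(P[...,2]>lo)&(P[...,2]<hi);p=P[m]
    if len(p)>5: print(lo,len(p),p.min(0).round(4),p.max(0).round(4),((p.min(0)+p.max(0))/2).round(4))
E
```

```text
t 0.25 tcp [ 0.2784 -0.5593  0.2223] yaw 26.46 tilt [-0.0003  0.0006] F [ 0.6 -0.5 -0.6] gap 0.0878 gf 0.0
```

View pics/w1.png

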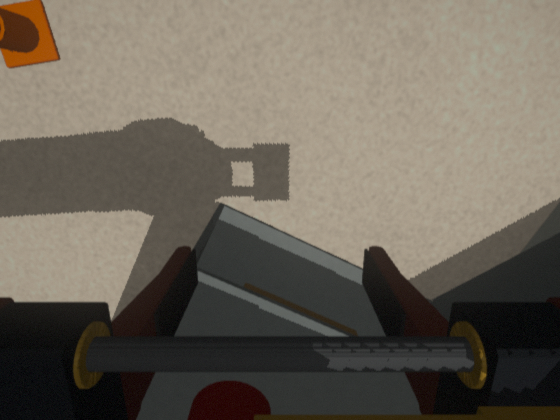

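The call was refused because every row needs all keys, so the arm has not moved. The picture shows the start pose: fingers at (180,290) and (380,290), orange holder at (30,35).

Emit:
jog_arm:
  plan:
    - {"x": 270,"y": -190,"z": -15,"rx": 0,"ry": 0,"rz": -63.5,"grip": 1}
    - {"x": 270,"y": -190,"z": -15,"rx": 0,"ry": 0,"rz": -63.5,"grip": 1}
    - {"x": 270,"y": -190,"z": -15,"rx": 0,"ry": 0,"rz": -63.5,"grip": 1}
    - {"x": 270,"y": -190,"z": -15,"rx": 0,"ry": 0,"rz": -63.5,"grip": 1}
    - {"x": 270,"y": -190,"z": -15,"rx": 0,"ry": 0,"rz": -63.5,"grip": 1}
    - {"x": 270,"y": -190,"z": -15,"rx": 0,"ry": 0,"rz": -63.5,"grip": 1}
    - {"x": 270,"y": -190,"z": -15,"rx": 0,"ry": 0,"rz": -63.5,"grip": 1}
    - {"x": 270,"y": -190,"z": -15,"rx": 0,"ry": 0,"rz": -63.5,"grip": 1}
    - {"x": 270,"y": -190,"z": -15,"rx": 0,"ry": 0,"rz": -63.5,"grip": 1}
    - {"x": 270,"y": -190,"z": -15,"rx": 0,"ry": 0,"rz": -63.5,"grip": 1}
    - {"x": 270,"y": -190,"z": -15,"rx": 0,"ry": 0,"rz": -63.5,"grip": 1}
    - {"x": 270,"y": -190,"z": -15,"rx": 0,"ry": 0,"rz": -63.5,"grip": 1}

```text
time_s: 1.3
ee_pos: [0.4347, -0.2706, 0.2375]
orientation: [[0.007, 1.0, -0.001], [1.0, -0.007, -0.0], [-0.0, -0.001, -1.0]]
contact_force: [-0.3, 0.2, -0.5]
finger_gap: 0.0875
grip_force: 0.0
```

```bash
cat >> h.py <<'E'
def box(P,c,r,bands):
    x=(abs(P[...,0]-c[0])<r)&(abs(P[...,1]-c[1])<r)
    for lo,hi in bands:
        p=P[x&(P[...,2]>lo)&(P[...,2]<hi)]
        if len(p)>5: print(lo,len(p),'min',p.min(0).round(4),'max',p.max(0).round(4),'mid',((p.min(0)+p.max(0))/2).round(4))
E
python3 - <<'E'
from h import *
st();s=snap('wrist','w2.png');P=cloud(s)
box(P,(.435,-.269),.035,((.131,.142),(.095,.131),(.045,.056)))
E
```

```text
t 1.3 tcp [ 0.4347 -0.2706  0.2375] yaw 89.62 tilt [-0.0006 -0.0004] F [-0.3  0.2 -0.5] gap 0.0875 gf 0.0
0.131 602 min [ 0.4222 -0.2834  0.1313] max [ 0.4445 -0.2602  0.1374] mid [ 0.4333 -0.2718  0.1344]
0.095 270 min [ 0.4211 -0.2831  0.0951] max [ 0.4495 -0.2599  0.131 ] mid [ 0.4353 -0.2715  0.1131]
0.045 276 min [ 0.4166 -0.2805  0.0452] max [ 0.4506 -0.2548  0.0552] mid [ 0.4336 -0.2677  0.0502]
```

View pics/w2.png

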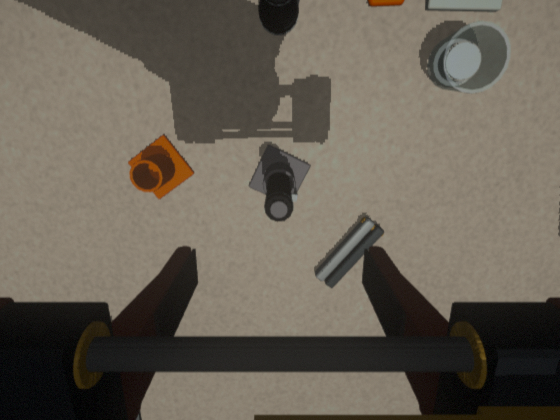

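The penlight's top is at (279,208), on the fingers' midline (x≈280), so it is centred between them. I'll descend and grip.

Emit:
jog_arm:
  force: 15
  plan:
    - {"x": 0,"y": -1,"z": 35,"rx": 0,"ry": 0,"rz": 0,"grip": 1}
    - {"x": 0,"y": -1,"z": 70,"rx": 0,"ry": 0,"rz": 0,"grip": 1}
    - {"x": 0,"y": -1,"z": 105,"rx": 0,"ry": 0,"rz": 0,"grip": 1}
    - {"x": 0,"y": -1,"z": 125,"rx": 0,"ry": 0,"rz": 0,"grip": 1}
    - {"x": 0,"y": -1,"z": 138,"rx": 0,"ry": 0,"rz": 0,"grip": 1}
    - {"x": 0,"y": -1,"z": 138,"rx": 0,"ry": 0,"rz": 0,"grip": 0.5}
    - {"x": 0,"y": -1,"z": 138,"rx": 0,"ry": 0,"rz": 0,"grip": 0}

```text
time_s: 1.93
ee_pos: [0.4338, -0.2699, 0.0992]
orientation: [[0.004, 1.0, -0.001], [1.0, -0.004, 0.001], [0.001, -0.001, -1.0]]
contact_force: [-1.2, -0.1, 1.9]
finger_gap: 0.0777
grip_force: 0.0
```

```bash
python3 - <<'E'
from h import *
st();s=snap('wrist','w3.png');P=cloud(s)
box(P,(.434,-.270),.02,((.125,.142),))
for n in('scene','side'):
    s=snap(n);box(cloud(s),(.434,-.270),.035,((.045,.056),))
E
```

```text
t 1.93 tcp [ 0.4338 -0.2699  0.0992] yaw 89.79 tilt [-0.0015  0.0007] F [-1.2 -0.1  1.9] gap 0.0777 gf 0.0
0.125 2419 min [ 0.4214 -0.2839  0.125 ] max [ 0.4455 -0.2593  0.138 ] mid [ 0.4334 -0.2716  0.1315]
0.045 71 min [ 0.4195 -0.2882  0.0457] max [ 0.4522 -0.253   0.0551] mid [ 0.4359 -0.2706  0.0504]
0.045 55 min [ 0.4158 -0.2794  0.0454] max [ 0.45   -0.2515  0.0548] mid [ 0.4329 -0.2655  0.0501]
```

View pics/w3.png

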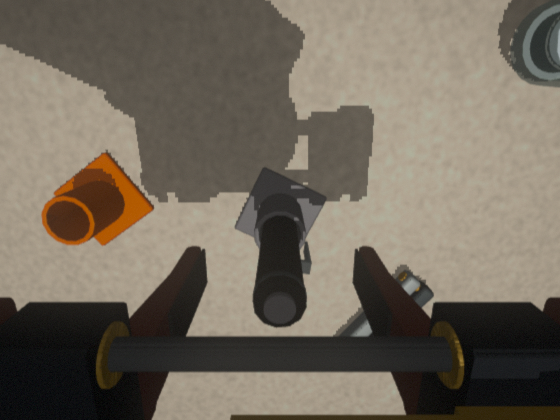

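The penlight sits at column 280 between finger edges at 205 and 357, so it is centred. I'll close slowly and then draw it straight up.

Emit:
jog_arm:
  force: 15
  plan:
    - {"x": 0,"y": 0,"z": 0,"rx": 0,"ry": 0,"rz": 0,"grip": -0.2}
    - {"x": 0,"y": 0,"z": 0,"rx": 0,"ry": 0,"rz": 0,"grip": -0.35}
    - {"x": 0,"y": 0,"z": 0,"rx": 0,"ry": 0,"rz": 0,"grip": -0.4}
    - {"x": 0,"y": 0,"z": 0,"rx": 0,"ry": 0,"rz": 0,"grip": -0.5}
    - {"x": 0,"y": 0,"z": 0,"rx": 0,"ry": 0,"rz": 0,"grip": -0.6}
    - {"x": 0,"y": 0,"z": 0,"rx": 0,"ry": 0,"rz": 0,"grip": -0.7}
    - {"x": 0,"y": 0,"z": 0,"rx": 0,"ry": 0,"rz": 0,"grip": -0.8}
    - {"x": 0,"y": 0,"z": 0,"rx": 0,"ry": 0,"rz": 0,"grip": -0.8}
    - {"x": 0,"y": 0,"z": 0,"rx": 0,"ry": 0,"rz": 0,"grip": -0.8}

```text
time_s: 2.83
ee_pos: [0.4346, -0.2692, 0.0997]
orientation: [[0.001, 1.0, 0.0], [1.0, -0.001, -0.0], [-0.0, 0.0, -1.0]]
contact_force: [-0.2, 0.9, 1.2]
finger_gap: 0.0238
grip_force: 15.0
```

Gripped, opening 23.8 mm. Now straight up, slowly.

Emit:
jog_arm:
  force: 15
  plan:
    - {"x": 0,"y": 0,"z": -3,"rx": 0,"ry": 0,"rz": 0,"grip": -0.8}
    - {"x": 0,"y": 0,"z": -8,"rx": 0,"ry": 0,"rz": 0,"grip": -0.8}
    - {"x": 0,"y": 0,"z": -14,"rx": 0,"ry": 0,"rz": 0,"grip": -0.8}
    - {"x": 0,"y": 0,"z": -20,"rx": 0,"ry": 0,"rz": 0,"grip": -0.8}
    - {"x": 0,"y": 0,"z": -26,"rx": 0,"ry": 0,"rz": 0,"grip": -0.8}
    - {"x": 0,"y": 0,"z": -32,"rx": 0,"ry": 0,"rz": 0,"grip": -0.8}
    - {"x": 0,"y": 0,"z": -38,"rx": 0,"ry": 0,"rz": 0,"grip": -0.8}
    - {"x": 0,"y": 0,"z": -44,"rx": 0,"ry": 0,"rz": 0,"grip": -0.8}
    - {"x": 0,"y": 0,"z": -50,"rx": 0,"ry": 0,"rz": 0,"grip": -0.8}
    - {"x": 0,"y": 0,"z": -58,"rx": 0,"ry": 0,"rz": 0,"grip": -0.8}
    - {"x": 0,"y": 0,"z": -70,"rx": 0,"ry": 0,"rz": 0,"grip": -0.8}
    - {"x": 0,"y": 0,"z": -85,"rx": 0,"ry": 0,"rz": 0,"grip": -0.8}

```text
time_s: 3.83
ee_pos: [0.4341, -0.2689, 0.185]
orientation: [[0.001, 1.0, -0.001], [1.0, -0.001, 0.001], [0.001, -0.001, -1.0]]
contact_force: [-0.4, -1.3, -0.8]
finger_gap: 0.0242
grip_force: 15.0
```

```bash
python3 - <<'E'
from h import *
st();s=snap('side','s4.png');P=cloud(s)
box(P,(.434,-.270),.035,((.045,.056),(.09,.15)))
cv2.imwrite('pics/s4c.png',cv2.resize(s['pixels'][70:200,250:410,::-1],None,fx=4,fy=4))
box(cloud(snap('scene')),(.434,-.270),.035,((.045,.056),(.09,.15)))
s=snap('wrist');P=cloud(s);box(P,(.434,-.270),.022,((.205,.225),))
E
```

```text
t 3.83 tcp [ 0.4341 -0.2689  0.185 ] yaw 89.96 tilt [-0.0011  0.0008] F [-0.4 -1.3 -0.8] gap 0.0242 gf 15.0
0.045 66 min [ 0.4158 -0.2912  0.0452] max [ 0.4492 -0.2501  0.0539] mid [ 0.4325 -0.2706  0.0495]
0.09 162 min [ 0.4205 -0.2737  0.0923] max [ 0.4504 -0.255   0.1497] mid [ 0.4355 -0.2644  0.121 ]
0.045 79 min [ 0.4201 -0.2882  0.0452] max [ 0.4533 -0.2521  0.0548] mid [ 0.4367 -0.2701  0.05  ]
0.09 200 min [ 0.4272 -0.2783  0.0926] max [ 0.4496 -0.2572  0.1499] mid [ 0.4384 -0.2678  0.1212]
0.205 3859 min [ 0.4128 -0.2846  0.205 ] max [ 0.456  -0.2576  0.225 ] mid [ 0.4344 -0.2711  0.215 ]
```

View pics/s4c.png

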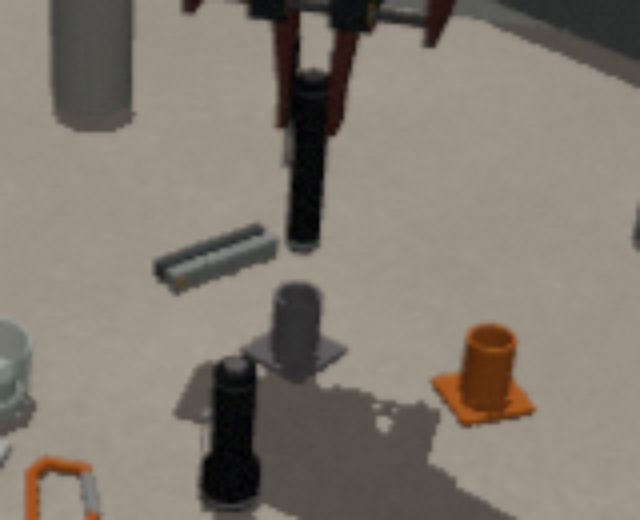

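The penlight is out, with its lower end at crop (303,248), and the grey stand is upright at (297,330). Carrying it to pad_1.

Emit:
jog_arm:
  force: 15
  plan:
    - {"x": 15,"y": 8,"z": -5,"rx": 0,"ry": 0,"rz": 0,"grip": -0.8}
    - {"x": 45,"y": 24,"z": -10,"rx": 0,"ry": 0,"rz": 0,"grip": -0.8}
    - {"x": 80,"y": 42,"z": -10,"rx": 0,"ry": 0,"rz": 0,"grip": -0.8}
    - {"x": 116,"y": 61,"z": -10,"rx": 0,"ry": 0,"rz": 0,"grip": -0.8}
    - {"x": 152,"y": 80,"z": -10,"rx": 0,"ry": 0,"rz": 0,"grip": -0.8}
    - {"x": 188,"y": 99,"z": -10,"rx": 0,"ry": 0,"rz": 0,"grip": -0.8}
    - {"x": 224,"y": 118,"z": -10,"rx": 0,"ry": 0,"rz": 0,"grip": -0.8}
    - {"x": 260,"y": 137,"z": -5,"rx": 0,"ry": 0,"rz": 0,"grip": -0.8}
    - {"x": 296,"y": 156,"z": 0,"rx": 0,"ry": 0,"rz": 0,"grip": -0.8}
    - {"x": 330,"y": 174,"z": 10,"rx": 0,"ry": 0,"rz": 0,"grip": -0.8}
    - {"x": 357,"y": 188,"z": 30,"rx": 0,"ry": 0,"rz": 0,"grip": -0.8}
    - {"x": 367,"y": 193,"z": 50,"rx": 0,"ry": 0,"rz": 0,"grip": -0.8}

```text
time_s: 4.98
ee_pos: [0.6288, 0.104, 0.1334]
orientation: [[-0.004, 1.0, 0.001], [1.0, 0.004, 0.003], [0.003, 0.001, -1.0]]
contact_force: [-0.5, 0.3, -0.0]
finger_gap: 0.0233
grip_force: 15.0
```

```bash
cat >> h.py <<'E'
def pads(s):
    hsv=cv2.cvtColor(s['pixels'],cv2.COLOR_RGB2HSV);m=cv2.inRange(hsv,(5,90,50),(22,255,255));o=[]
    for c in cv2.findContours(m,cv2.RETR_EXTERNAL,cv2.CHAIN_APPROX_NONE)[0]:
        if cv2.contourArea(c)>100:
            (u,v),ax,an=cv2.fitEllipse(c);p=onplane(s,u,v,.013)
            if .58<p[0]<.68: o.append(p);print('pad',(round(u),round(v)),np.round(ax),p[:2].round(4))
    return o
E
python3 - <<'E'
from h import *
x=st()
for n in('scene','side','wrist'):
    s=snap(n,n+'5.png');print(n);pads(s);P=cloud(s)
    box(P,x['ee_pos'][:2],.022,((.045,.06),(.06,.08),(.08,.10),(.1,.115),(.16,.185)))
cv2.imwrite('pics/c5.png',np.hstack([cv2.resize(cv2.imread('pics/side5.png')[100:260,150:300],None,fx=2.6,fy=2.6),cv2.resize(cv2.imread('pics/scene5.png')[180:340,190:340],None,fx=2.6,fy=2.6)]))
E
```

```text
t 4.98 tcp [0.6288 0.104  0.1334] yaw 90.25 tilt [0.001  0.0034] F [-0.5  0.3 -0. ] gap 0.0233 gf 15.0
scene
pad (271, 316) [22. 26.] [0.6319 0.1765]
pad (252, 285) [18. 24.] [0.6311 0.0986]
pad (235, 255) [18. 20.] [0.63   0.0164]
0.045 67 min [0.6213 0.0978 0.0456] max [0.6416 0.1155 0.0597] mid [0.6315 0.1066 0.0526]
0.06 83 min [0.62   0.0999 0.06  ] max [0.6417 0.1149 0.0799] mid [0.6309 0.1074 0.07  ]
0.08 90 min [0.6215 0.097  0.0803] max [0.6465 0.1141 0.0999] mid [0.634  0.1055 0.0901]
0.1 74 min [0.622  0.0981 0.1   ] max [0.6469 0.1134 0.1149] mid [0.6344 0.1057 0.1075]
0.16 252 min [0.6076 0.0911 0.16  ] max [0.6507 0.1168 0.1845] mid [0.6291 0.1039 0.1723]
side
pad (192, 244) [14. 20.] [0.6271 0.1778]
pad (208, 223) [11. 20.] [0.6236 0.0998]
pad (222, 202) [11. 18.] [0.6226 0.0188]
pad (235, 184) [10. 17.] [ 0.621  -0.0618]
0.045 49 min [0.6117 0.0968 0.0454] max [0.6342 0.1146 0.0598] mid [0.6229 0.1057 0.0526]
0.06 68 min [0.6122 0.0962 0.0602] max [0.6358 0.1171 0.0798] mid [0.624  0.1066 0.07  ]
0.08 73 min [0.6118 0.0976 0.0801] max [0.6418 0.1147 0.0997] mid [0.626
[... 160 characters left out ...]
0.1844] mid [0.6283 0.106  0.1722]
wrist
pad (278, 375) [ 8. 39.] [ 0.6236 -0.0816]
pad (334, 355) [11. 66.] [ 0.6791 -0.0569]
pad (240, 265) [11. 36.] [0.5887 0.0412]
pad (284, 206) [49. 53.] [0.628  0.0973]
pad (287, 112) [61. 63.] [0.6297 0.1757]
0.045 190 min [0.6118 0.0972 0.045 ] max [0.6356 0.1098 0.06  ] mid [0.6237 0.1035 0.0525]
0.06 292 min [0.6125 0.0993 0.0601] max [0.6353 0.1097 0.08  ] mid [0.6239 0.1045 0.07  ]
0.08 384 min [0.6126 0.0967 0.08  ] max [0.6414 0.11   0.1   ] mid [0.627  0.1034 0.09  ]
0.1 363 min [0.6128 0.0977 0.1001] max [0.6417 0.11   0.115 ] mid [0.6272 0.1039 0.1075]
0.16 3959 min [0.6068 0.0856 0.16  ] max [0.6494 0.1127 0.185 ] mid [0.6281 0.0992 0.1725]
```

View pics/c5.png

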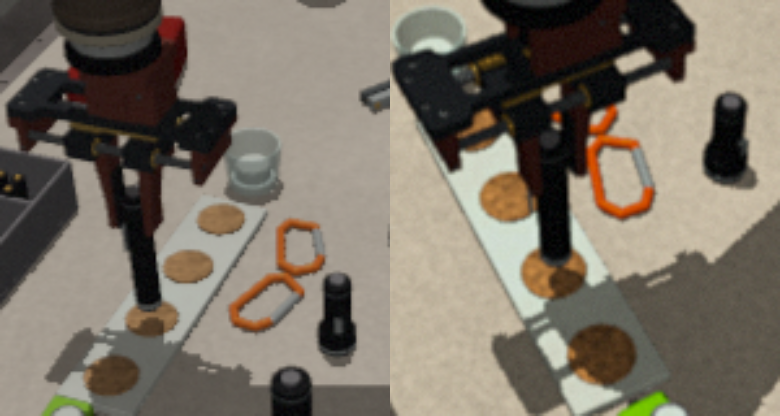

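The penlight hangs just above pad_1 (left half (150,305), right half (555,262)). The arm was still settling when I took that, so I'll let it settle and measure with fixed-radius circle fits.

Emit:
jog_arm:
  force: 15
  plan:
    - {"x": 0,"y": 0,"z": 5,"rx": 0,"ry": 0,"rz": 0,"grip": -0.8}
    - {"x": 0,"y": 0,"z": 15,"rx": 0,"ry": 0,"rz": 0,"grip": -0.8}
    - {"x": 0,"y": 0,"z": 15,"rx": 0,"ry": 0,"rz": 0,"grip": -0.8}
    - {"x": 0,"y": 0,"z": 15,"rx": 0,"ry": 0,"rz": 0,"grip": -0.8}
    - {"x": 0,"y": 0,"z": 15,"rx": 0,"ry": 0,"rz": 0,"grip": -0.8}

```text
time_s: 5.55
ee_pos: [0.628, 0.0969, 0.1202]
orientation: [[0.002, 1.0, 0.001], [1.0, -0.002, -0.0], [-0.0, 0.001, -1.0]]
contact_force: [-0.2, 0.5, -0.3]
finger_gap: 0.0236
grip_force: 15.0
```

```bash
cat >> h.py <<'E'
from scipy.optimize import least_squares
def circ(P,c,r,lo,hi,w=.024):
    m=(np.hypot(P[...,0]-c[0],P[...,1]-c[1])<w)&(P[...,2]>lo)&(P[...,2]<hi);q=P[m][:,:2]
    if len(q)<15: return print('few',len(q))
    o=least_squares(lambda p:np.hypot(*(q-p).T)-r,c,loss='soft_l1',f_scale=.001)
    print(f'  circ z{lo:.3f}-{hi:.3f}',o.x.round(4),'n',len(q),'rms',np.sqrt(np.mean(o.fun**2)).round(4));return o.x
E
python3 - <<'E'
from h import *
x=st()
for n in('scene','side','wrist'):
    s=snap(n);print(n);pads(s);P=cloud(s);e=x['ee_pos'][:2]
    circ(P,e,.012,.032,.06,.02);circ(P,e,.012,.06,.08,.02);box(P,e,.013,((.135,.157),))
E
```

```text
t 5.55 tcp [0.628  0.0969 0.1202] yaw 89.89 tilt [ 0.0007 -0.0002] F [-0.2  0.5 -0.3] gap 0.0236 gf 15.0
scene
pad (271, 316) [22. 26.] [0.6318 0.1763]
pad (253, 285) [18. 24.] [0.631  0.0987]
pad (234, 256) [17. 20.] [0.6313 0.0164]
  circ z0.032-0.060 [0.6286 0.0938] n 111 rms 0.0008
  circ z0.060-0.080 [0.6288 0.0937] n 81 rms 0.0009
0.135 174 min [0.6152 0.0855 0.1353] max [0.6387 0.1082 0.157 ] mid [0.627  0.0969 0.1462]
side
pad (192, 244) [14. 20.] [0.6271 0.1777]
pad (208, 223) [11. 20.] [0.6237 0.0999]
pad (222, 202) [11. 18.] [0.6225 0.0188]
pad (235, 184) [10. 17.] [ 0.6209 -0.0615]
  circ z0.032-0.060 [0.6267 0.0946] n 90 rms 0.0011
  circ z0.060-0.080 [0.627  0.0946] n 70 rms 0.0011
0.135 105 min [0.6171 0.0881 0.1356] max [0.6409 0.1096 0.1568] mid [0.629  0.0989 0.1462]
wrist
pad (276, 377) [14. 49.] [ 0.6236 -0.0785]
pad (279, 206) [52. 55.] [0.6277 0.0974]
pad (282, 107) [63. 65.] [0.6296 0.1757]
  circ z0.032-0.060 [0.6273 0.0939] n 373 rms 0.0003
  circ z0.060-0.080 [0.6274 0.0939] n 331 rms 0.0002
0.135 2992 min [0.615  0.0839 0.135 ] max [0.641  0.1073 0.157 ] mid [0.628  0.0956 0.146 ]
```

The light hangs upright, about 3 mm off the TCP in y. It needs +3 mm in y and about 14 mm down.

Emit:
jog_arm:
  force: 15
  plan:
    - {"x": 3,"y": 0,"z": 4,"rx": 0,"ry": 0,"rz": 0,"grip": -0.8}
    - {"x": 3,"y": 0,"z": 8,"rx": 0,"ry": 0,"rz": 0,"grip": -0.8}
    - {"x": 3,"y": 0,"z": 11,"rx": 0,"ry": 0,"rz": 0,"grip": -0.8}
    - {"x": 3,"y": 0,"z": 13,"rx": 0,"ry": 0,"rz": 0,"grip": -0.8}
    - {"x": 3,"y": 0,"z": 14,"rx": 0,"ry": 0,"rz": 0,"grip": -0.8}
    - {"x": 3,"y": 0,"z": 14,"rx": 0,"ry": 0,"rz": 0,"grip": -0.8}
    - {"x": 3,"y": 0,"z": 14,"rx": 0,"ry": 0,"rz": 0,"grip": -0.8}

```text
time_s: 6.28
ee_pos: [0.6278, 0.101, 0.1066]
orientation: [[0.001, 1.0, 0.0], [1.0, -0.001, -0.0], [-0.0, 0.0, -1.0]]
contact_force: [-3.0, -0.6, 8.3]
finger_gap: 0.0239
grip_force: 15.0
```

```bash
cat >> h.py <<'E'
def chk(r,lo,hi,w=.02,names=('scene','side','wrist')):
    x=st();e=x['ee_pos'][:2]
    for n in names:
        s=snap(n);P=cloud(s);print(n);circ(P,e,r,lo,hi,w)
        m=(np.hypot(P[...,0]-e[0],P[...,1]-e[1])<r+.004)&(P[...,2]>lo)
        print('  zmax near',P[m][:,2].max().round(4) if m.any() else None)
E
python3 - <<'E'
from h import *
chk(.012,.02,.06)
E
```

```text
t 6.28 tcp [0.6278 0.101  0.1066] yaw 89.97 tilt [ 0.0003 -0.0001] F [-3.  -0.6  8.3] gap 0.0239 gf 15.0
scene
  circ z0.020-0.060 [0.6282 0.0978] n 162 rms 0.0008
  zmax near 0.5329
side
  circ z0.020-0.060 [0.626  0.0981] n 127 rms 0.0012
  zmax near 0.5285
wrist
  circ z0.020-0.060 [0.6266 0.0975] n 572 rms 0.0003
  zmax near 0.2031
```

Seated with 8 N of contact and within about 1 mm of centre. Releasing and rising.

Emit:
jog_arm:
  force: 15
  plan:
    - {"x": 0,"y": 0,"z": -0.5,"rx": 0,"ry": 0,"rz": 0,"grip": -0.8}
    - {"x": 0,"y": 0,"z": -0.5,"rx": 0,"ry": 0,"rz": 0,"grip": -0.3}
    - {"x": 0,"y": 0,"z": -0.5,"rx": 0,"ry": 0,"rz": 0,"grip": 0}
    - {"x": 0,"y": 0,"z": -0.5,"rx": 0,"ry": 0,"rz": 0,"grip": 0.3}
    - {"x": 0,"y": 0,"z": -0.5,"rx": 0,"ry": 0,"rz": 0,"grip": 0.6}
    - {"x": 0,"y": 0,"z": -0.5,"rx": 0,"ry": 0,"rz": 0,"grip": 0.6}
    - {"x": 0,"y": 0,"z": -10,"rx": 0,"ry": 0,"rz": 0,"grip": 0.6}
    - {"x": 0,"y": 0,"z": -35,"rx": 0,"ry": 0,"rz": 0,"grip": 0.6}
    - {"x": 0,"y": 0,"z": -70,"rx": 0,"ry": 0,"rz": 0,"grip": 1}
    - {"x": 0,"y": 0,"z": -105,"rx": 0,"ry": 0,"rz": 0,"grip": 1}
    - {"x": 0,"y": 0,"z": -110,"rx": 0,"ry": 0,"rz": 0,"grip": 1}

```text
time_s: 7.35
ee_pos: [0.6305, 0.1019, 0.223]
orientation: [[0.001, 1.0, 0.009], [1.0, -0.001, 0.002], [0.002, 0.009, -1.0]]
contact_force: [0.5, 1.1, 2.1]
finger_gap: 0.0857
grip_force: 0.0
```

```bash
python3 - <<'E'
from h import *
st()
for n in('scene','side','wrist'):
    s=snap(n);P=cloud(s);print(n)
    for lo,hi in((.02,.06),(.11,.135)):circ(P,(.6275,.098),.012,lo,hi,.02)
    circ(P,(.4348,-.0983),.014,.072,.103)
E
```

```text
t 7.35 tcp [0.6305 0.1019 0.223 ] yaw 89.96 tilt [0.0091 0.002 ] F [0.5 1.1 2.1] gap 0.0857 gf 0.0
scene
  circ z0.020-0.060 [0.6281 0.0979] n 159 rms 0.0008
  circ z0.110-0.135 [0.628  0.0978] n 115 rms 0.0008
few 8
side
  circ z0.020-0.060 [0.6261 0.0982] n 128 rms 0.0012
  circ z0.110-0.135 [0.626  0.0981] n 94 rms 0.0012
  circ z0.072-0.103 [ 0.433 -0.101] n 133 rms 0.0022
wrist
  circ z0.020-0.060 [0.6264 0.0973] n 191 rms 0.0002
  circ z0.110-0.135 [0.6264 0.0975] n 246 rms 0.0003
few 0
```

Penlight stands upright and centred. Next, light_105 at about (0.4335, -0.1015).

Emit:
jog_arm:
  plan:
    - {"x": -15,"y": -15,"z": 0,"rx": 0,"ry": 0,"rz": 0,"grip": 1}
    - {"x": -40,"y": -40,"z": 0,"rx": 0,"ry": 0,"rz": 0,"grip": 1}
    - {"x": -68,"y": -67,"z": 0,"rx": 0,"ry": 0,"rz": 0,"grip": 1}
    - {"x": -96,"y": -93,"z": 0,"rx": 0,"ry": 0,"rz": 0,"grip": 1}
    - {"x": -124,"y": -120,"z": 10,"rx": 0,"ry": 0,"rz": 0,"grip": 1}
    - {"x": -152,"y": -147,"z": 25,"rx": 0,"ry": 0,"rz": 0,"grip": 1}
    - {"x": -180,"y": -174,"z": 40,"rx": 0,"ry": 0,"rz": 0,"grip": 1}
    - {"x": -196,"y": -189,"z": 50,"rx": 0,"ry": 0,"rz": 0,"grip": 1}
    - {"x": -202,"y": -194,"z": 55,"rx": 0,"ry": 0,"rz": 0,"grip": 1}
    - {"x": -202,"y": -194,"z": 55,"rx": 0,"ry": 0,"rz": 0,"grip": 1}
    - {"x": -202,"y": -194,"z": 55,"rx": 0,"ry": 0,"rz": 0,"grip": 1}
    - {"x": -202,"y": -194,"z": 55,"rx": 0,"ry": 0,"rz": 0,"grip": 1}

```text
time_s: 8.5
ee_pos: [0.4351, -0.0998, 0.161]
orientation: [[-0.001, 1.0, 0.001], [1.0, 0.001, 0.001], [0.001, 0.001, -1.0]]
contact_force: [0.2, 0.2, -0.1]
finger_gap: 0.0874
grip_force: 0.0
```

```bash
python3 - <<'E'
from h import *
st()
for n in('scene','side','wrist'):
    s=snap(n);P=cloud(s);print(n)
    circ(P,(.4348,-.1),.014,.072,.103);box(P,(.4348,-.1),.02,((.09,.112),))
    circ(P,(.4577,.0648),.013,.05,.078)
    circ(P,(.428,.261),.015,.105,.153)
E
```

```text
t 8.5 tcp [ 0.4351 -0.0998  0.161 ] yaw 90.06 tilt [0.0011 0.0007] F [ 0.2  0.2 -0.1] gap 0.0874 gf 0.0
scene
  circ z0.072-0.103 [ 0.4353 -0.1017] n 174 rms 0.0026
0.09 128 min [ 0.4241 -0.1141  0.0901] max [ 0.4512 -0.0855  0.1058] mid [ 0.4376 -0.0998  0.0979]
  circ z0.050-0.078 [0.4583 0.062 ] n 171 rms 0.0027
  circ z0.105-0.153 [0.4285 0.2592] n 453 rms 0.0028
side
  circ z0.072-0.103 [ 0.4329 -0.1012] n 127 rms 0.0021
0.09 91 min [ 0.4192 -0.1115  0.0902] max [ 0.4461 -0.0837  0.1082] mid [ 0.4326 -0.0976  0.0992]
  circ z0.050-0.078 [0.4563 0.0622] n 127 rms 0.0021
  circ z0.105-0.153 [0.4269 0.2598] n 364 rms 0.0024
wrist
  circ z0.072-0.103 [ 0.4339 -0.1021] n 1164 rms 0.003
0.09 1304 min [ 0.4201 -0.1149  0.09  ] max [ 0.4479 -0.0871  0.1066] mid [ 0.434  -0.101   0.0983]
  circ z0.050-0.078 [0.4569 0.0623] n 49 rms 0.0002
few 0
```

Emit:
jog_arm:
  force: 15
  plan:
    - {"x": -2,"y": -1,"z": 20,"rx": 0,"ry": 0,"rz": 0,"grip": 1}
    - {"x": -2,"y": -1,"z": 50,"rx": 0,"ry": 0,"rz": 0,"grip": 1}
    - {"x": -2,"y": -1,"z": 78,"rx": 0,"ry": 0,"rz": 0,"grip": 1}
    - {"x": -2,"y": -1,"z": 90,"rx": 0,"ry": 0,"rz": 0,"grip": 0.6}
    - {"x": -2,"y": -1,"z": 90,"rx": 0,"ry": 0,"rz": 0,"grip": 0.2}
    - {"x": -2,"y": -1,"z": 90,"rx": 0,"ry": 0,"rz": 0,"grip": -0.1}
    - {"x": -2,"y": -1,"z": 90,"rx": 0,"ry": 0,"rz": 0,"grip": -0.2}
    - {"x": -2,"y": -1,"z": 90,"rx": 0,"ry": 0,"rz": 0,"grip": -0.3}
    - {"x": -2,"y": -1,"z": 90,"rx": 0,"ry": 0,"rz": 0,"grip": -0.4}
    - {"x": -2,"y": -1,"z": 90,"rx": 0,"ry": 0,"rz": 0,"grip": -0.6}
    - {"x": -2,"y": -1,"z": 90,"rx": 0,"ry": 0,"rz": 0,"grip": -0.8}
    - {"x": -2,"y": -1,"z": 90,"rx": 0,"ry": 0,"rz": 0,"grip": -0.8}

```text
time_s: 9.65
ee_pos: [0.4328, -0.1033, 0.071]
orientation: [[0.001, 1.0, 0.001], [1.0, -0.001, -0.0], [-0.0, 0.001, -1.0]]
contact_force: [0.1, 0.6, -0.7]
finger_gap: 0.0314
grip_force: 0.0
```

Emit:
jog_arm:
  force: 15
  plan:
    - {"x": 0,"y": 0,"z": 0,"rx": 0,"ry": 0,"rz": 0,"grip": -0.8}
    - {"x": 0,"y": 0,"z": 0,"rx": 0,"ry": 0,"rz": 0,"grip": -0.8}
    - {"x": 0,"y": 0,"z": 0,"rx": 0,"ry": 0,"rz": 0,"grip": -0.8}
    - {"x": 0,"y": 0,"z": -6,"rx": 0,"ry": 0,"rz": 0,"grip": -0.8}
    - {"x": 0,"y": 0,"z": -20,"rx": 0,"ry": 0,"rz": 0,"grip": -0.8}
    - {"x": 0,"y": 0,"z": -40,"rx": 0,"ry": 0,"rz": 0,"grip": -0.8}

```text
time_s: 10.15
ee_pos: [0.4312, -0.1028, 0.11]
orientation: [[0.0, 1.0, -0.004], [1.0, -0.0, 0.001], [0.001, -0.004, -1.0]]
contact_force: [-0.6, 0.4, -1.5]
finger_gap: 0.0277
grip_force: 15.0
```

Emit:
jog_arm:
  force: 15
  plan:
    - {"x": 8,"y": 13,"z": -20,"rx": 0,"ry": 0,"rz": 0,"grip": -0.8}
    - {"x": 23,"y": 37,"z": -30,"rx": 0,"ry": 0,"rz": 0,"grip": -0.8}
    - {"x": 40,"y": 64,"z": -30,"rx": 0,"ry": 0,"rz": 0,"grip": -0.8}
    - {"x": 58,"y": 93,"z": -30,"rx": 0,"ry": 0,"rz": 0,"grip": -0.8}
    - {"x": 76,"y": 122,"z": -30,"rx": 0,"ry": 0,"rz": 0,"grip": -0.8}
    - {"x": 94,"y": 151,"z": -20,"rx": 0,"ry": 0,"rz": 0,"grip": -0.8}
    - {"x": 110,"y": 177,"z": -10,"rx": 0,"ry": 0,"rz": 0,"grip": -0.8}
    - {"x": 118,"y": 189,"z": 0,"rx": 0,"ry": 0,"rz": 0,"grip": -0.8}
    - {"x": 120,"y": 192,"z": 7,"rx": 0,"ry": 0,"rz": 0,"grip": -0.8}
    - {"x": 120,"y": 192,"z": 7,"rx": 0,"ry": 0,"rz": 0,"grip": -0.8}
    - {"x": 120,"y": 192,"z": 7,"rx": 0,"ry": 0,"rz": 0,"grip": -0.8}
    - {"x": 120,"y": 192,"z": 7,"rx": 0,"ry": 0,"rz": 0,"grip": -0.8}

```text
time_s: 11.15
ee_pos: [0.6239, 0.0155, 0.1041]
orientation: [[0.002, 1.0, -0.001], [1.0, -0.002, -0.001], [-0.001, -0.0, -1.0]]
contact_force: [-0.5, 0.4, -1.3]
finger_gap: 0.0277
grip_force: 15.0
```

```bash
python3 - <<'E'
from h import *
x=st();e=x['ee_pos'][:2]
for n in('scene','side','wrist'):
    s=snap(n);P=cloud(s);print(n);pads(s)
    circ(P,e,.02,.035,.055,.03);circ(P,e,.014,.063,.068,.022);circ(P,(.4577,.062),.013,.05,.078,.018);circ(P,(.627,.098),.012,.03,.08,.02)
E
```

```text
t 11.15 tcp [0.6239 0.0155 0.1041] yaw 89.9 tilt [-0.0005 -0.0008] F [-0.5  0.4 -1.3] gap 0.0277 gf 15.0
scene
pad (271, 316) [22. 25.] [0.632  0.1762]
pad (253, 284) [19. 23.] [0.6301 0.0968]
pad (234, 257) [15. 19.] [0.6328 0.0203]
pad (218, 230) [15. 18.] [ 0.6316 -0.0643]
  circ z0.035-0.055 [0.6255 0.0172] n 120 rms 0.001
  circ z0.063-0.068 [0.6251 0.0181] n 31 rms 0.0011
  circ z0.050-0.078 [0.4581 0.0619] n 178 rms 0.0025
  circ z0.030-0.080 [0.628  0.0977] n 205 rms 0.001
side
pad (192, 244) [14. 20.] [0.6272 0.1778]
pad (222, 203) [ 9. 19.] [0.6213 0.0218]
pad (235, 184) [10. 17.] [ 0.621  -0.0619]
  circ z0.035-0.055 [0.6239 0.0176] n 102 rms 0.0014
  circ z0.063-0.068 [0.6237 0.0184] n 34 rms 0.0019
  circ z0.050-0.078 [0.4565 0.0628] n 122 rms 0.0022
  circ z0.030-0.080 [0.626  0.0982] n 167 rms 0.0016
wrist
pad (279, 280) [69. 85.] [ 0.6235 -0.0445]
pad (280, 217) [60. 67.] [0.6247 0.0108]
pad (286, 101) [68. 74.] [0.6286 0.098 ]
pad (287, 8) [19. 65.] [0.6295 0.157 ]
  circ z0.035-0.055 [0.6244 0.017 ] n 412 rms 0.0003
  circ z0.063-0.068 [0.6244 0.0183] n 380 rms 0.001
  circ z0.050-0.078 [0.4565 0.0621] n 1438 rms 0.0007
few 0
```

Centred within 1 mm. Lowering 20 mm with y +1.

Emit:
jog_arm:
  force: 15
  plan:
    - {"x": 0,"y": 1,"z": 6,"rx": 0,"ry": 0,"rz": 0,"grip": -0.8}
    - {"x": 0,"y": 1,"z": 12,"rx": 0,"ry": 0,"rz": 0,"grip": -0.8}
    - {"x": 0,"y": 1,"z": 16,"rx": 0,"ry": 0,"rz": 0,"grip": -0.8}
    - {"x": 0,"y": 1,"z": 18.5,"rx": 0,"ry": 0,"rz": 0,"grip": -0.8}
    - {"x": 0,"y": 1,"z": 19.5,"rx": 0,"ry": 0,"rz": 0,"grip": -0.8}
    - {"x": 0,"y": 1,"z": 20,"rx": 0,"ry": 0,"rz": 0,"grip": -0.8}
    - {"x": 0,"y": 1,"z": 20,"rx": 0,"ry": 0,"rz": 0,"grip": -0.8}

```text
time_s: 11.88
ee_pos: [0.6256, 0.0167, 0.0838]
orientation: [[0.001, 1.0, -0.0], [1.0, -0.001, -0.0], [-0.0, -0.0, -1.0]]
contact_force: [-2.1, -1.6, 1.8]
finger_gap: 0.0277
grip_force: 15.0
```

Contact made. Releasing and rising.

Emit:
jog_arm:
  force: 15
  plan:
    - {"x": 0,"y": 0,"z": 0,"rx": 0,"ry": 0,"rz": 0,"grip": -0.3}
    - {"x": 0,"y": 0,"z": 0,"rx": 0,"ry": 0,"rz": 0,"grip": 0}
    - {"x": 0,"y": 0,"z": 0,"rx": 0,"ry": 0,"rz": 0,"grip": 0.3}
    - {"x": 0,"y": 0,"z": 0,"rx": 0,"ry": 0,"rz": 0,"grip": 0.6}
    - {"x": 0,"y": 0,"z": 0,"rx": 0,"ry": 0,"rz": 0,"grip": 0.6}
    - {"x": 0,"y": 0,"z": -8,"rx": 0,"ry": 0,"rz": 0,"grip": 0.6}
    - {"x": 0,"y": 0,"z": -30,"rx": 0,"ry": 0,"rz": 0,"grip": 0.6}
    - {"x": 0,"y": 0,"z": -65,"rx": 0,"ry": 0,"rz": 0,"grip": 1}
    - {"x": 0,"y": 0,"z": -95,"rx": 0,"ry": 0,"rz": 0,"grip": 1}
    - {"x": 0,"y": 0,"z": -110,"rx": 0,"ry": 0,"rz": 0,"grip": 1}
    - {"x": 0,"y": 0,"z": -110,"rx": 0,"ry": 0,"rz": 0,"grip": 1}

```text
time_s: 12.8
ee_pos: [0.628, 0.0172, 0.1988]
orientation: [[0.001, 1.0, 0.007], [1.0, -0.001, 0.0], [0.0, 0.007, -1.0]]
contact_force: [1.3, -0.2, -0.2]
finger_gap: 0.0872
grip_force: 0.0
```

```bash
python3 - <<'E'
from h import *
x=st()
for n in('scene','side','wrist'):
    s=snap(n);P=cloud(s);print(n)
    circ(P,(.625,.0175),.02,.02,.038,.03);circ(P,(.625,.0175),.014,.085,.113,.018);circ(P,(.457,.062),.013,.05,.076,.018)
E
```

```text
t 12.8 tcp [0.628  0.0172 0.1988] yaw 89.96 tilt [0.0074 0.0004] F [ 1.3 -0.2 -0.2] gap 0.0872 gf 0.0
scene
  circ z0.020-0.038 [0.6268 0.0182] n 113 rms 0.0013
  circ z0.085-0.113 [0.6268 0.0182] n 158 rms 0.0013
  circ z0.050-0.076 [0.4581 0.0622] n 134 rms 0.0016
side
  circ z0.020-0.038 [0.6247 0.0184] n 97 rms 0.0016
  circ z0.085-0.113 [0.6246 0.0185] n 112 rms 0.0013
  circ z0.050-0.076 [0.4562 0.0625] n 104 rms 0.0018
wrist
  circ z0.020-0.038 [0.6252 0.0178] n 188 rms 0.0005
  circ z0.085-0.113 [0.6252 0.0179] n 297 rms 0.0003
  circ z0.050-0.076 [0.4565 0.062 ] n 536 rms 0.0008
```

light_105 is upright and centred. Next, light_80 at (0.4568, 0.0622).

Emit:
jog_arm:
  plan:
    - {"x": 4,"y": -14,"z": 0,"rx": 0,"ry": 0,"rz": 0,"grip": 1}
    - {"x": 11,"y": -40,"z": 0,"rx": 0,"ry": 0,"rz": 0,"grip": 1}
    - {"x": 20,"y": -75,"z": 0,"rx": 0,"ry": 0,"rz": 0,"grip": 1}
    - {"x": 30,"y": -112,"z": 0,"rx": 0,"ry": 0,"rz": 0,"grip": 1}
    - {"x": 39,"y": -146,"z": 10,"rx": 0,"ry": 0,"rz": 0,"grip": 1}
    - {"x": 44,"y": -164,"z": 25,"rx": 0,"ry": 0,"rz": 0,"grip": 1}
    - {"x": 45,"y": -169,"z": 45,"rx": 0,"ry": 0,"rz": 0,"grip": 1}
    - {"x": 45,"y": -169,"z": 65,"rx": 0,"ry": 0,"rz": 0,"grip": 1}
    - {"x": 45,"y": -169,"z": 75,"rx": 0,"ry": 0,"rz": 0,"grip": 1}
    - {"x": 45,"y": -169,"z": 80,"rx": 0,"ry": 0,"rz": 0,"grip": 1}
    - {"x": 45,"y": -169,"z": 80,"rx": 0,"ry": 0,"rz": 0,"grip": 1}

```text
time_s: 13.87
ee_pos: [0.456, 0.0617, 0.1123]
orientation: [[0.001, 1.0, -0.003], [1.0, -0.001, 0.0], [0.0, -0.003, -1.0]]
contact_force: [-0.1, 0.9, 0.3]
finger_gap: 0.0883
grip_force: 0.0
```

```bash
python3 - <<'E'
from h import *
x=st()
s=snap('wrist');P=cloud(s)
circ(P,(.457,.062),.013,.05,.076,.018)
E
```

```text
t 13.87 tcp [0.456  0.0617 0.1123] yaw 89.96 tilt [-0.003   0.0001] F [-0.1  0.9  0.3] gap 0.0883 gf 0.0
  circ z0.050-0.076 [0.4568 0.0618] n 494 rms 0.0009
```

Emit:
jog_arm:
  force: 15
  plan:
    - {"x": 0,"y": 0,"z": 25,"rx": 0,"ry": 0,"rz": 0,"grip": 1}
    - {"x": 0,"y": 0,"z": 50,"rx": 0,"ry": 0,"rz": 0,"grip": 0.7}
    - {"x": 0,"y": 0,"z": 64,"rx": 0,"ry": 0,"rz": 0,"grip": 0.3}
    - {"x": 0,"y": 0,"z": 64,"rx": 0,"ry": 0,"rz": 0,"grip": 0}
    - {"x": 0,"y": 0,"z": 64,"rx": 0,"ry": 0,"rz": 0,"grip": -0.2}
    - {"x": 0,"y": 0,"z": 64,"rx": 0,"ry": 0,"rz": 0,"grip": -0.3}
    - {"x": 0,"y": 0,"z": 64,"rx": 0,"ry": 0,"rz": 0,"grip": -0.4}
    - {"x": 0,"y": 0,"z": 64,"rx": 0,"ry": 0,"rz": 0,"grip": -0.6}
    - {"x": 0,"y": 0,"z": 64,"rx": 0,"ry": 0,"rz": 0,"grip": -0.8}
    - {"x": 0,"y": 0,"z": 64,"rx": 0,"ry": 0,"rz": 0,"grip": -0.8}
    - {"x": 0,"y": 0,"z": 64,"rx": 0,"ry": 0,"rz": 0,"grip": -0.8}
    - {"x": 0,"y": 0,"z": 64,"rx": 0,"ry": 0,"rz": 0,"grip": -0.8}

```text
time_s: 14.92
ee_pos: [0.457, 0.0618, 0.05]
orientation: [[0.001, 1.0, 0.001], [1.0, -0.001, -0.0], [-0.0, 0.001, -1.0]]
contact_force: [-0.4, -0.0, 3.7]
finger_gap: 0.0257
grip_force: 15.0
```

Emit:
jog_arm:
  force: 15
  plan:
    - {"x": 0,"y": 0,"z": -8,"rx": 0,"ry": 0,"rz": 0,"grip": -0.8}
    - {"x": -3,"y": 4,"z": -30,"rx": 0,"ry": 0,"rz": 0,"grip": -0.8}
    - {"x": -12,"y": 16,"z": -50,"rx": 0,"ry": 0,"rz": 0,"grip": -0.8}
    - {"x": -30,"y": 40,"z": -65,"rx": 0,"ry": 0,"rz": 0,"grip": -0.8}
    - {"x": -51,"y": 68,"z": -75,"rx": 0,"ry": 0,"rz": 0,"grip": -0.8}
    - {"x": -72,"y": 97,"z": -75,"rx": 0,"ry": 0,"rz": 0,"grip": -0.8}
    - {"x": -93,"y": 125,"z": -65,"rx": 0,"ry": 0,"rz": 0,"grip": -0.8}
    - {"x": -111,"y": 149,"z": -50,"rx": 0,"ry": 0,"rz": 0,"grip": -0.8}
    - {"x": -121,"y": 163,"z": -40,"rx": 0,"ry": 0,"rz": 0,"grip": -0.8}
    - {"x": -124,"y": 167,"z": -33,"rx": 0,"ry": 0,"rz": 0,"grip": -0.8}
    - {"x": -124,"y": 167,"z": -33,"rx": 0,"ry": 0,"rz": 0,"grip": -0.8}
    - {"x": -124,"y": 167,"z": -33,"rx": 0,"ry": 0,"rz": 0,"grip": -0.8}

```text
time_s: 15.92
ee_pos: [0.6225, -0.0612, 0.0824]
orientation: [[0.0, 1.0, -0.002], [1.0, -0.0, 0.001], [0.001, -0.002, -1.0]]
contact_force: [0.7, 0.3, -1.0]
finger_gap: 0.0257
grip_force: 15.0
```

Emit:
jog_arm:
  force: 15
  plan:
    - {"x": 0,"y": 0,"z": 0,"rx": 0,"ry": 0,"rz": 0,"grip": -0.8}
    - {"x": 0,"y": 0,"z": 0,"rx": 0,"ry": 0,"rz": 0,"grip": -0.8}

```text
time_s: 16.08
ee_pos: [0.6233, -0.061, 0.0838]
orientation: [[-0.001, 1.0, 0.001], [1.0, 0.001, 0.0], [0.0, 0.001, -1.0]]
contact_force: [-0.7, -0.4, -0.9]
finger_gap: 0.0258
grip_force: 15.0
```

```bash
python3 - <<'E'
from h import *
x=st();e=x['ee_pos'][:2]
for n in('scene','side','wrist'):
    s=snap(n);P=cloud(s);print(n);pads(s)
    circ(P,e,.018,.036,.053,.028);circ(P,(.625,.0175),.014,.085,.113,.018)
E
```

```text
t 16.08 tcp [ 0.6233 -0.061   0.0838] yaw 90.06 tilt [0.0009 0.0002] F [-0.7 -0.4 -0.9] gap 0.0258 gf 15.0
scene
pad (271, 316) [22. 25.] [0.632  0.1761]
pad (253, 284) [19. 23.] [0.6302 0.097 ]
pad (218, 232) [11. 18.] [ 0.6341 -0.0589]
  circ z0.036-0.053 [ 0.6249 -0.0608] n 82 rms 0.0012
  circ z0.085-0.113 [0.6266 0.0182] n 158 rms 0.0014
side
pad (192, 244) [14. 20.] [0.6271 0.1778]
pad (235, 185) [ 9. 18.] [ 0.6198 -0.059 ]
  circ z0.036-0.053 [ 0.6226 -0.0601] n 72 rms 0.0017
  circ z0.085-0.113 [0.6247 0.0186] n 108 rms 0.0013
wrist
pad (338, 355) [12. 66.] [ 0.6719 -0.1797]
pad (235, 273) [14. 52.] [ 0.5895 -0.1036]
pad (280, 226) [62. 63.] [ 0.6235 -0.0658]
pad (291, 102) [81. 95.] [0.6305 0.021 ]
pad (287, 7) [17. 66.] [0.6278 0.0757]
  circ z0.036-0.053 [ 0.6232 -0.0614] n 467 rms 0.0003
  circ z0.085-0.113 [0.6252 0.0183] n 68 rms 0.0004
```

Emit:
jog_arm:
  force: 15
  plan:
    - {"x": -1.5,"y": 0,"z": 6,"rx": 0,"ry": 0,"rz": 0,"grip": -0.8}
    - {"x": -1.5,"y": 0,"z": 12,"rx": 0,"ry": 0,"rz": 0,"grip": -0.8}
    - {"x": -1.5,"y": 0,"z": 16,"rx": 0,"ry": 0,"rz": 0,"grip": -0.8}
    - {"x": -1.5,"y": 0,"z": 19,"rx": 0,"ry": 0,"rz": 0,"grip": -0.8}
    - {"x": -1.5,"y": 0,"z": 20,"rx": 0,"ry": 0,"rz": 0,"grip": -0.8}
    - {"x": -1.5,"y": 0,"z": 20.5,"rx": 0,"ry": 0,"rz": 0,"grip": -0.8}
    - {"x": -1.5,"y": 0,"z": 20.5,"rx": 0,"ry": 0,"rz": 0,"grip": -0.8}

```text
time_s: 16.82
ee_pos: [0.6234, -0.0638, 0.0627]
orientation: [[0.001, 1.0, -0.001], [1.0, -0.001, -0.0], [-0.0, -0.001, -1.0]]
contact_force: [-3.4, -0.8, 8.4]
finger_gap: 0.0256
grip_force: 15.0
```

Emit:
jog_arm:
  force: 15
  plan:
    - {"x": 0,"y": 0,"z": -0.5,"rx": 0,"ry": 0,"rz": 0,"grip": -0.8}
    - {"x": 0,"y": 0,"z": -0.5,"rx": 0,"ry": 0,"rz": 0,"grip": -0.3}
    - {"x": 0,"y": 0,"z": -0.5,"rx": 0,"ry": 0,"rz": 0,"grip": 0}
    - {"x": 0,"y": 0,"z": -0.5,"rx": 0,"ry": 0,"rz": 0,"grip": 0.3}
    - {"x": 0,"y": 0,"z": -0.5,"rx": 0,"ry": 0,"rz": 0,"grip": 0.6}
    - {"x": 0,"y": 0,"z": -0.5,"rx": 0,"ry": 0,"rz": 0,"grip": 0.6}
    - {"x": 0,"y": 0,"z": -10,"rx": 0,"ry": 0,"rz": 0,"grip": 0.6}
    - {"x": 0,"y": 0,"z": -40,"rx": 0,"ry": 0,"rz": 0,"grip": 0.6}
    - {"x": 0,"y": 0,"z": -80,"rx": 0,"ry": 0,"rz": 0,"grip": 1}
    - {"x": 0,"y": 0,"z": -120,"rx": 0,"ry": 0,"rz": 0,"grip": 1}
    - {"x": 0,"y": 0,"z": -150,"rx": 0,"ry": 0,"rz": 0,"grip": 1}
    - {"x": 0,"y": 0,"z": -150,"rx": 0,"ry": 0,"rz": 0,"grip": 1}

```text
time_s: 17.82
ee_pos: [0.627, -0.0634, 0.2203]
orientation: [[0.001, 1.0, 0.011], [1.0, -0.001, -0.001], [-0.001, 0.011, -1.0]]
contact_force: [1.0, 1.1, 0.3]
finger_gap: 0.0873
grip_force: 0.0
```

```bash
python3 - <<'E'
from h import *
x=st()
for n in('scene','side','wrist'):
    s=snap(n);P=cloud(s);print(n)
    circ(P,(.623,-.063),.018,.02,.033,.028);circ(P,(.623,-.063),.013,.06,.09,.018);circ(P,(.4277,.26),.015,.105,.15,.02)
E
```

```text
t 17.82 tcp [ 0.627  -0.0634  0.2203] yaw 89.96 tilt [ 0.0112 -0.0008] F [1.  1.1 0.3] gap 0.0873 gf 0.0
scene
  circ z0.020-0.033 [ 0.6246 -0.0638] n 64 rms 0.0012
  circ z0.060-0.090 [ 0.6246 -0.0635] n 163 rms 0.0022
  circ z0.105-0.150 [0.4285 0.2592] n 319 rms 0.0014
side
  circ z0.020-0.033 [ 0.6226 -0.0633] n 54 rms 0.0014
  circ z0.060-0.090 [ 0.6224 -0.0629] n 102 rms 0.002
  circ z0.105-0.150 [0.427 0.26 ] n 269 rms 0.0011
wrist
  circ z0.020-0.033 [ 0.6229 -0.0639] n 122 rms 0.0003
  circ z0.060-0.090 [ 0.6229 -0.0639] n 398 rms 0.0023
few 0
```

light_80 is placed. Now light_155 at (0.4277, 0.2595).

Emit:
jog_arm:
  plan:
    - {"x": 15,"y": -9,"z": -10,"rx": 0,"ry": 0,"rz": 0,"grip": 1}
    - {"x": 45,"y": -27,"z": -15,"rx": 0,"ry": 0,"rz": 0,"grip": 1}
    - {"x": 80,"y": -49,"z": -15,"rx": 0,"ry": 0,"rz": 0,"grip": 1}
    - {"x": 115,"y": -70,"z": -15,"rx": 0,"ry": 0,"rz": 0,"grip": 1}
    - {"x": 150,"y": -91,"z": -15,"rx": 0,"ry": 0,"rz": 0,"grip": 1}
    - {"x": 185,"y": -112,"z": -15,"rx": 0,"ry": 0,"rz": 0,"grip": 1}
    - {"x": 220,"y": -133,"z": -15,"rx": 0,"ry": 0,"rz": 0,"grip": 1}
    - {"x": 255,"y": -155,"z": -15,"rx": 0,"ry": 0,"rz": 0,"grip": 1}
    - {"x": 290,"y": -176,"z": -10,"rx": 0,"ry": 0,"rz": 0,"grip": 1}
    - {"x": 313,"y": -190,"z": -5,"rx": 0,"ry": 0,"rz": 0,"grip": 1}
    - {"x": 323,"y": -196,"z": 0,"rx": 0,"ry": 0,"rz": 0,"grip": 1}
    - {"x": 323,"y": -196,"z": 0,"rx": 0,"ry": 0,"rz": 0,"grip": 1}

```text
time_s: 18.97
ee_pos: [0.4241, 0.2621, 0.2107]
orientation: [[-0.006, 1.0, -0.003], [1.0, 0.006, -0.0], [-0.0, -0.003, -1.0]]
contact_force: [-0.2, -0.7, -0.2]
finger_gap: 0.0877
grip_force: 0.0
```

Emit:
jog_arm:
  plan:
    - {"x": 0,"y": 0,"z": 15,"rx": 0,"ry": 0,"rz": 0,"grip": 1}
    - {"x": 0,"y": 0,"z": 25,"rx": 0,"ry": 0,"rz": 0,"grip": 1}
    - {"x": 0,"y": 0,"z": 25,"rx": 0,"ry": 0,"rz": 0,"grip": 1}
    - {"x": 0,"y": 0,"z": 25,"rx": 0,"ry": 0,"rz": 0,"grip": 1}

```text
time_s: 19.3
ee_pos: [0.4277, 0.2582, 0.1864]
orientation: [[0.002, 1.0, -0.002], [1.0, -0.002, -0.001], [-0.001, -0.002, -1.0]]
contact_force: [-0.9, 0.4, 0.1]
finger_gap: 0.0883
grip_force: 0.0
```

```bash
python3 - <<'E'
from h import *
x=st()
s=snap('wrist');P=cloud(s)
circ(P,(.4277,.26),.015,.105,.15,.022)
E
```

```text
t 19.3 tcp [0.4277 0.2582 0.1864] yaw 89.89 tilt [-0.002  -0.0012] F [-0.9  0.4  0.1] gap 0.0883 gf 0.0
  circ z0.105-0.150 [0.4272 0.2589] n 776 rms 0.0002
```

Emit:
jog_arm:
  force: 20
  plan:
    - {"x": 1,"y": 0,"z": 25,"rx": 0,"ry": 0,"rz": 0,"grip": 1}
    - {"x": 1,"y": 0,"z": 55,"rx": 0,"ry": 0,"rz": 0,"grip": 0.7}
    - {"x": 1,"y": 0,"z": 74,"rx": 0,"ry": 0,"rz": 0,"grip": 0.3}
    - {"x": 1,"y": 0,"z": 74,"rx": 0,"ry": 0,"rz": 0,"grip": 0}
    - {"x": 1,"y": 0,"z": 74,"rx": 0,"ry": 0,"rz": 0,"grip": -0.1}
    - {"x": 1,"y": 0,"z": 74,"rx": 0,"ry": 0,"rz": 0,"grip": -0.2}
    - {"x": 1,"y": 0,"z": 74,"rx": 0,"ry": 0,"rz": 0,"grip": -0.3}
    - {"x": 1,"y": 0,"z": 74,"rx": 0,"ry": 0,"rz": 0,"grip": -0.4}
    - {"x": 1,"y": 0,"z": 74,"rx": 0,"ry": 0,"rz": 0,"grip": -0.6}
    - {"x": 1,"y": 0,"z": 74,"rx": 0,"ry": 0,"rz": 0,"grip": -0.8}
    - {"x": 1,"y": 0,"z": 74,"rx": 0,"ry": 0,"rz": 0,"grip": -0.8}
    - {"x": 1,"y": 0,"z": 74,"rx": 0,"ry": 0,"rz": 0,"grip": -0.8}

```text
time_s: 20.35
ee_pos: [0.4282, 0.2606, 0.1137]
orientation: [[0.001, 1.0, 0.001], [1.0, -0.001, 0.0], [0.0, 0.001, -1.0]]
contact_force: [-1.7, -0.8, 5.2]
finger_gap: 0.0294
grip_force: 20.0
```

Emit:
jog_arm:
  force: 20
  plan:
    - {"x": 0,"y": 0,"z": -8,"rx": 0,"ry": 0,"rz": 0,"grip": -0.8}
    - {"x": 0,"y": 0,"z": -30,"rx": 0,"ry": 0,"rz": 0,"grip": -0.8}
    - {"x": -5,"y": 12,"z": -58,"rx": 0,"ry": 0,"rz": 0,"grip": -0.8}
    - {"x": -14,"y": 35,"z": -80,"rx": 0,"ry": 0,"rz": 0,"grip": -0.8}
    - {"x": -26,"y": 64,"z": -90,"rx": 0,"ry": 0,"rz": 0,"grip": -0.8}
    - {"x": -40,"y": 98,"z": -90,"rx": 0,"ry": 0,"rz": 0,"grip": -0.8}
    - {"x": -54,"y": 133,"z": -90,"rx": 0,"ry": 0,"rz": 0,"grip": -0.8}
    - {"x": -67,"y": 165,"z": -90,"rx": 0,"ry": 0,"rz": 0,"grip": -0.8}
    - {"x": -77,"y": 189,"z": -85,"rx": 0,"ry": 0,"rz": 0,"grip": -0.8}
    - {"x": -82,"y": 200,"z": -75,"rx": 0,"ry": 0,"rz": 0,"grip": -0.8}
    - {"x": -82,"y": 201,"z": -60,"rx": 0,"ry": 0,"rz": 0,"grip": -0.8}
    - {"x": -82,"y": 201,"z": -45,"rx": 0,"ry": 0,"rz": 0,"grip": -0.8}

```text
time_s: 21.35
ee_pos: [0.6288, 0.1778, 0.1569]
orientation: [[0.002, 1.0, -0.001], [1.0, -0.002, 0.0], [0.0, -0.001, -1.0]]
contact_force: [0.3, 0.0, -2.4]
finger_gap: 0.0298
grip_force: 20.0
```

Emit:
jog_arm:
  force: 20
  plan:
    - {"x": 0,"y": 0,"z": 10,"rx": 0,"ry": 0,"rz": 0,"grip": -0.8}
    - {"x": 0,"y": 0,"z": 12,"rx": 0,"ry": 0,"rz": 0,"grip": -0.8}
    - {"x": 0,"y": 0,"z": 12,"rx": 0,"ry": 0,"rz": 0,"grip": -0.8}
    - {"x": 0,"y": 0,"z": 12,"rx": 0,"ry": 0,"rz": 0,"grip": -0.8}

```text
time_s: 21.68
ee_pos: [0.6287, 0.1787, 0.1468]
orientation: [[0.0, 1.0, 0.0], [1.0, -0.0, 0.0], [0.0, 0.0, -1.0]]
contact_force: [1.2, 0.2, -1.4]
finger_gap: 0.0297
grip_force: 20.0
```

```bash
python3 - <<'E'
from h import *
x=st();e=x['ee_pos'][:2]
for n in('scene','side','wrist'):
    s=snap(n);P=cloud(s);print(n)
    circ(P,e,.023,.036,.057,.032);circ(P,e,.015,.068,.08,.02);circ(P,e,.015,.135,.145,.02);circ(P,(.6275,.098),.012,.06,.135,.02)
E
```

```text
t 21.68 tcp [0.6287 0.1787 0.1468] yaw 90.0 tilt [0.0004 0.0003] F [ 1.2  0.2 -1.4] gap 0.0297 gf 20.0
scene
  circ z0.036-0.057 [0.6294 0.1775] n 187 rms 0.0008
  circ z0.068-0.080 [0.6294 0.1776] n 63 rms 0.0008
  circ z0.135-0.145 [0.6295 0.1773] n 54 rms 0.0008
  circ z0.060-0.135 [0.6285 0.0975] n 142 rms 0.0015
side
  circ z0.036-0.057 [0.6278 0.1782] n 141 rms 0.0013
  circ z0.068-0.080 [0.6279 0.1784] n 52 rms 0.0012
  circ z0.135-0.145 [0.628 0.178] n 40 rms 0.0011
  circ z0.060-0.135 [0.6264 0.0983] n 277 rms 0.0015
wrist
  circ z0.036-0.057 [0.6285 0.1772] n 326 rms 0.0003
  circ z0.068-0.080 [0.6285 0.1771] n 181 rms 0.0002
  circ z0.135-0.145 [0.6286 0.1771] n 346 rms 0.0003
  circ z0.060-0.135 [0.6281 0.0993] n 37 rms 0.0017
```

Emit:
jog_arm:
  force: 20
  plan:
    - {"x": -1,"y": 1,"z": 6,"rx": 0,"ry": 0,"rz": 0,"grip": -0.8}
    - {"x": -1,"y": 1,"z": 12,"rx": 0,"ry": 0,"rz": 0,"grip": -0.8}
    - {"x": -1,"y": 1,"z": 16,"rx": 0,"ry": 0,"rz": 0,"grip": -0.8}
    - {"x": -1,"y": 1,"z": 18.5,"rx": 0,"ry": 0,"rz": 0,"grip": -0.8}
    - {"x": -1,"y": 1,"z": 19.5,"rx": 0,"ry": 0,"rz": 0,"grip": -0.8}
    - {"x": -1,"y": 1,"z": 20,"rx": 0,"ry": 0,"rz": 0,"grip": -0.8}
    - {"x": -1,"y": 1,"z": 20,"rx": 0,"ry": 0,"rz": 0,"grip": -0.8}

```text
time_s: 22.42
ee_pos: [0.6294, 0.1772, 0.1268]
orientation: [[0.001, 1.0, -0.001], [1.0, -0.001, -0.0], [-0.0, -0.001, -1.0]]
contact_force: [-2.8, -0.7, 5.5]
finger_gap: 0.0297
grip_force: 20.0
```

Contact made (5.5 N). Releasing and rising.

Emit:
jog_arm:
  force: 15
  plan:
    - {"x": 0,"y": 0,"z": 0,"rx": 0,"ry": 0,"rz": 0,"grip": -0.3}
    - {"x": 0,"y": 0,"z": 0,"rx": 0,"ry": 0,"rz": 0,"grip": 0}
    - {"x": 0,"y": 0,"z": 0,"rx": 0,"ry": 0,"rz": 0,"grip": 0.3}
    - {"x": 0,"y": 0,"z": 0,"rx": 0,"ry": 0,"rz": 0,"grip": 0.6}
    - {"x": 0,"y": 0,"z": 0,"rx": 0,"ry": 0,"rz": 0,"grip": 0.6}
    - {"x": 0,"y": 0,"z": -8,"rx": 0,"ry": 0,"rz": 0,"grip": 0.6}
    - {"x": 0,"y": 0,"z": -30,"rx": 0,"ry": 0,"rz": 0,"grip": 0.6}
    - {"x": 0,"y": 0,"z": -65,"rx": 0,"ry": 0,"rz": 0,"grip": 0.6}
    - {"x": 0,"y": 0,"z": -100,"rx": 0,"ry": 0,"rz": 0,"grip": 0.6}
    - {"x": 0,"y": 0,"z": -115,"rx": 0,"ry": 0,"rz": 0,"grip": 0.6}
    - {"x": 0,"y": 0,"z": -115,"rx": 0,"ry": 0,"rz": 0,"grip": 0.6}
    - {"x": 0,"y": 0,"z": -115,"rx": 0,"ry": 0,"rz": 0,"grip": 0.6}

```text
time_s: 23.42
ee_pos: [0.6303, 0.1774, 0.2426]
orientation: [[0.001, 1.0, 0.002], [1.0, -0.001, 0.001], [0.001, 0.002, -1.0]]
contact_force: [-1.3, 0.3, 0.0]
finger_gap: 0.0697
grip_force: 0.0
```

```bash
python3 - <<'E'
from h import *
st()
for n in('scene','side'):
    s=snap(n,n+'9.png');P=cloud(s);print(n)
    circ(P,(.629,.177),.023,.02,.038,.032);circ(P,(.629,.177),.015,.12,.16,.02)
    circ(P,(.6275,.098),.012,.11,.14,.02);circ(P,(.625,.018),.014,.085,.113,.018);circ(P,(.623,-.063),.013,.06,.09,.018)
    m=cv2.inRange(cv2.cvtColor(s['pixels'],cv2.COLOR_RGB2HSV),(35,120,60),(60,255,255))
    p=P[m>0];p=p[(abs(p[:,2]-.035)<.02)&(abs(p[:,0]-.63)<.06)];print('headlamp',p.min(0).round(3),p.max(0).round(3))
    box(P,(.434,-.27),.035,((.045,.056),))
cv2.imwrite('pics/fin.png',np.hstack([cv2.imread('pics/side9.png')[60:320,130:400],cv2.imread('pics/scene9.png')[100:360,180:440]]))
E
```

```text
t 23.42 tcp [0.6303 0.1774 0.2426] yaw 89.96 tilt [0.0024 0.0005] F [-1.3  0.3  0. ] gap 0.0697 gf 0.0
scene
  circ z0.020-0.038 [0.6298 0.1754] n 173 rms 0.0011
  circ z0.120-0.160 [0.6298 0.1754] n 253 rms 0.0007
  circ z0.110-0.140 [0.6284 0.0974] n 148 rms 0.0015
  circ z0.085-0.113 [0.6266 0.0182] n 109 rms 0.001
few 14
headlamp [0.615 0.225 0.023] [0.653 0.289 0.046]
side
  circ z0.020-0.038 [0.6279 0.1762] n 129 rms 0.0012
  circ z0.120-0.160 [0.6282 0.1763] n 200 rms 0.0011
  circ z0.110-0.140 [0.6261 0.0982] n 131 rms 0.0019
  circ z0.085-0.113 [0.6246 0.0188] n 111 rms 0.0016
  circ z0.060-0.090 [ 0.6223 -0.0629] n 105 rms 0.0022
headlamp [0.611 0.235 0.026] [0.648 0.29  0.045]
0.045 70 min [ 0.4156 -0.289   0.0452] max [ 0.4494 -0.2508  0.0548] mid [ 0.4325 -0.2699  0.05  ]
```

View pics/fin.png

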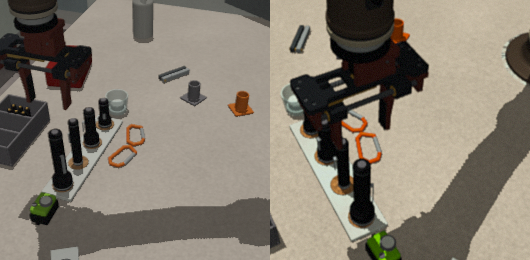

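The picture shows the four lights upright on their pads in height order, the tallest at (62,160) next to the headlamp (42,207) and the grey stand upright at (193,92). All measured offsets are within about 1.5 mm, so I'm handing in.

```bash
python3 -c "
from station import manip
print(manip.close_job())"
```

```text
the job is handed in; nothing more can be done
None
```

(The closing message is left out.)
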